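# Park the microscope on the hidden brace of the module

## Robot

A 7-joint arm with a two-finger parallel gripper is mounted at the origin on the work surface. World frame = base frame: x ahead of the robot, y to its left, z up, the work surface at z = 0. Lengths are in m, angles in rad, forces in N, time in s.
With the tool pointing down it reaches from about 0.4 to 0.85 m from the base axis. Payload 10.4 kg.
Tool frame: the origin (TCP) lies midway between the tips of the shut fingers; the grasp point (between the pads) lies 19 mm behind it; x points along the fingers, y is the direction in which the jaws open and shut, and the axes are right-handed (so a half turn about x gives the same grasp; the last joint's range is limited). The gripper opens to 85 mm and grips with 20 to 120 N. Pads are 22 mm wide; open, the fingers measure 114 mm over their backs; the gripper's body (76 mm by 85 mm) begins 54 mm behind the grasp point. The pads swing forward as they close: fully open they stand 13 mm farther back than shut.
Start: joints at [1.129, 0.332, -0.065, 1.46, 0.022, 1.35, -0.088], TCP at [0.254, -0.571, 0.231] pointing down, gripper open.
Joint ranges: [-2.6, 2.6], [-0.5, 2.12], [-1.47, 1.34], [0.16, 2.42], [-1.27, 4.41], [0.06, 2.06], [-2.6, 2.6]. Speed limits (rad/s): [2.22, 2.22, 2.79, 2.79, 3.14, 3.14, 3.14].

## Interface

Orientations are given as a 3x3 rotation matrix whose columns are the frame's x, y, z axes.
In Python, from plant import observe, capture, close_job gives the robot as it stands.
- The arm moves only by the tool drive_tool, never from a script. Its argument "series" is one flat list of numbers, 7 for each row, row after row: the shift along the tool's x, y, z scaled (see below), then the turn, a rotation vector about the tool's x, y, z scaled (see below), then the opening, from 0 (shut) to 1 (fully open). In form: [tx, ty, tz, rx, ry, rz, grip, tx, ty, tz, rx, ry, rz, grip, ...]. A call has 1 to 10 rows; each row shifts and turns the commanded pose from where the row before left it, along the tool's axes as they then stand; what a row does not reach is not made up. The controller multiplies each number of a shift by 0.5 m and each number of a turn by pi rad. A row lasts 1/10 s, in which the tool goes at most 50 mm and 8.59 degrees, less where a joint would pass 70% of its speed; a pose out of reach is approached as far as the arm can. A call with a number of a shift or a turn outside -1 to 1 is refused whole. A call with a gripper value outside its range is refused whole. The fingers move at their own pace and stop on an object; the grip force is fixed at half the most. Time passes only in rows, so rows that do not move let the fingers close. It gives the time, the measured TCP pose, the force and the opening at its end, in the units of the state.
- observe(): the state, without advancing time (a new reading comes with each control period).
- capture(name): name is "scene" or "top" or "wrist"; returns a dict with "pixels" (400x640x3 uint8, blue, green, red), "range_z" (400x640 float32, m along the optical axis (not along the pixel's ray), 0 where there is no reading), "vertical_fov" (degrees; the focal length in pixels is half the picture's height over the tangent of half this angle, whatever the lens; pixels are square), "cx", "cy" (the principal point, pixels), "extrinsics" (4x4, takes a point from camera to world coordinates). Camera axes: x right, y down, z forward; pixel columns grow to the right and rows downward; lengths in m; the calibration is good to about 2 mm. A picture is of the moment at which its call begins.
- close_job(): hands the job in, once; it reports no verdict.
The state is a dict: "time_s": time; "joint_pos": joint angles; "joint_velocities": joint speeds; "effort": joint torques, N m; "eef_pos": TCP position; "ee_rot": TCP orientation; "ft_force": force on the tool from outside, world axes, zero at the start; "wrist_torque": the same for the moment, N m; "opening": finger opening in m.
Only numpy, scipy, OpenCV 4.12 (cv2) and the standard library are available. Lean on these libraries where they do the work, as an engineer would, in place of code of your own. Each camera call takes 0.05 s, during which the arm holds its last target.

## Task

Park the microscope upright on the white cover of the flat instrument module, right over the single brace hidden under the cover, so that the cover does not sag and the microscope stands plumb, not leaning at all to the eye. The brace cannot be seen, only felt: pressed gently, the thin sheet gives way everywhere except over the brace. Leave the whole foot on the white cover, about midway between the module's front and back edges, and do not disturb the jar, the vial rack or the screwdriver.

Things in the scene. Friction and masses are not known exactly. Their poses are not given: they have to be found in the camera images.
- module: Flat instrument module fixed to the bench: 160 mm deep (its x), 340 mm long (its y), 80 mm high, black front with a violet display, a stiff blue end cap of 38 mm, flush with the cover, at each end (not the place to park). Origin: centre of its underside; x from front to back, z up. A press above 25 N damages it. One hidden steel brace runs front to back, along x, under its white cover.
- cover_mid (a point): Centre of the white cover's top, 80 mm above the module's origin, same axes. Thin sheet, 160 (x) by 264 mm (y), grooved into 24 lands, each 11 mm wide in y and spanning the depth. Each land yields straight down by itself, 0.32 N per mm, at most 9 mm: shut fingertips over three lands feel about 1 N per mm; the microscope sinks 4 to 6 mm.
- cover_front (a point): Middle of the cover's front edge, 80 mm before cover_mid (at x = -80 mm), same height and axes. Hidden brace: 3 mm thick in y, from 65 mm before to 65 mm behind the centre line, at an unknown y within 94 mm of cover_mid, different each time. The lands above it (mostly one, at times two) give 0.4 mm, then resist with about 10 N per mm.
- microscope: Hand-held microscope parked nose-down in its weighted foot, loose, 138 mm tall, about 0.8 kg, low centre of mass on its axis. Foot: steel disc 56 mm across, 20 mm thick; black collar 42 mm across up to 40 mm; olive-grey barrel 34 mm across from 40 to 125 mm, the place to grip; black cap. Origin: centre of the foot's underside, z up along the barrel.
- bottle: Bystander: clear jar with a blue cap, 56 mm across, 100 mm tall, loose. Origin: centre of its underside.
- vial_rack: Bystander: blue block 70 x 80 x 30 mm with amber vials, 47 mm tall in all, loose. Origin: centre of its underside.
- screwdriver: Bystander: screwdriver lying on the bench near the module's right end, about 200 mm long, loose. Origin: under its middle.

How it is judged:
By the outcome, as a careful person would: the job done as asked, in the order asked, and still so for the second after the job is handed in, with the robot touching nothing.
It also fails if it takes over 72 s, if anything falls off the work surface, if the arm or the gripper's body presses on something with over 40 N, if the wrist force passes 120 N, or if a joint passes its speed limit or range.

## Working session

There is one attempt and no reset: what is moved stays moved. The work goes in short steps, Python scripts to look and compute and a tool call to move; the robot and the scene stay as the last step left them, time stands still between calls to the robot, and variables do not carry over. Pictures are saved under pics/ and viewed, and the job is handed in when it is done.

Besides the shell and the picture viewer there is one more tool, called after ">>>" as a command line: name --argument value ..., lists and objects as JSON in quotes. drive_tool: Moves the arm, as the interface text tells. Its arguments: {"type":"object","properties":{"series":{"type":"array","items":{"type":"number","minimum":-1,"maximum":1}}},"required":["series"]}

```bash
mkdir -p pics; ls; python3 - <<'E'
from plant import observe,capture
import cv2,numpy as np
s=observe()
for k,v in s.items(): print(k,np.round(v,4).tolist())
for n in("scene","top","wrist"):
    c=capture(n); cv2.imwrite(f"pics/{n}0.png",c["pixels"]); np.savez(f"{n}0.npz",**c)
    print(n,c["vertical_fov"],c["cx"],c["cy"],np.round(c["extrinsics"],4).tolist())
E
```

```text
pics
time_s 0.0
joint_pos [1.1294, 0.3328, -0.0647, 1.4609, 0.0216, 1.3499, -0.0885]
joint_velocities [-0.0, -0.0002, 0.0017, -0.0, -0.0005, -0.0009, 0.0013]
effort [0.0003, -62.5441, 0.0493, -39.1601, 0.0162, 0.01, 0.0]
eef_pos [0.254, -0.5707, 0.2305]
ee_rot [[-0.0006, 0.4067, -0.9136], [0.0012, -0.9136, -0.4067], [-1.0, -0.0014, 0.0001]]
ft_force [0.2255, 0.5548, 0.2683]
wrist_torque [0.0048, 0.0141, -0.0472]
opening 0.0851
scene 48.24326212702859 313.56909206625556 197.70506929302593 [[-0.132, 0.5494, -0.8251, 1.3541], [0.9909, 0.0521, -0.1238, 0.1078], [-0.025, -0.8339, -0.5513, 0.6604], [0.0, 0.0, 0.0, 1.0]]
top 52.10781041290211 320.8170908396583 198.929571625666 [[0.1359, -0.9679, 0.2115, 0.3078], [-0.9907, -0.1339, 0.0236, -0.0456], [0.0055, -0.2127, -0.9771, 1.0621], [0.0, 0.0, 0.0, 1.0]]
wrist 60.45185519258229 318.8959583204733 198.2767049442669 [[0.4068, -0.8812, -0.2407, 0.3139], [-0.9135, -0.3925, -0.1067, -0.543], [-0.0005, 0.2633, -0.9647, 0.3723], [0.0, 0.0, 0.0, 1.0]]
```

View pics/scene0.png

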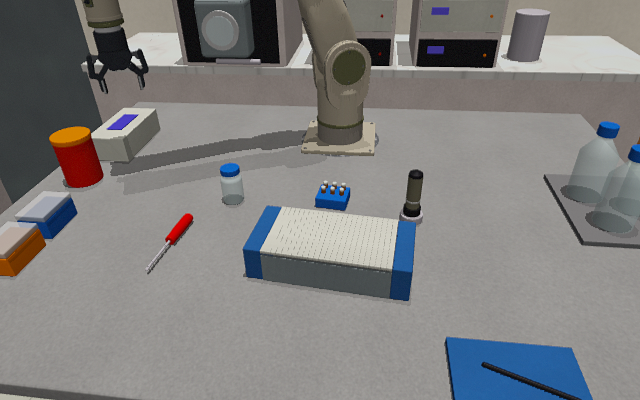

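View pics/top0.png

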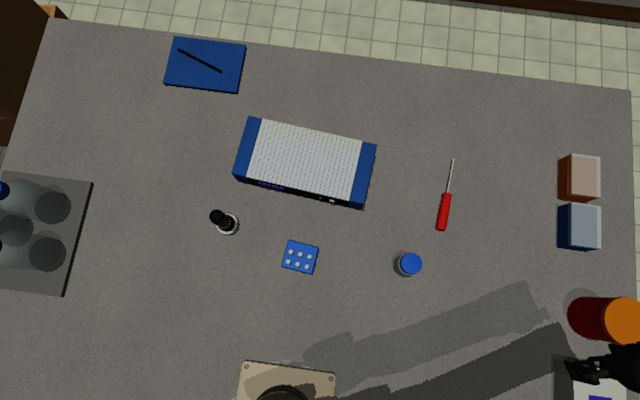

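The top view shows the module's cover with corners near (260,117), (362,142), (352,203) and (246,180), the microscope at (225,222), the rack at (300,257), the jar at (408,264) and the screwdriver at (446,195). Next I'll measure these positions.

```bash
cat > h.py <<'E'
import numpy as np,cv2
def pts(c):
    d=c["range_z"];h,w=d.shape;f=h/2/np.tan(np.radians(float(c["vertical_fov"]))/2)
    u,v=np.meshgrid(np.arange(w),np.arange(h))
    P=np.stack([(u-c["cx"])*d/f,(v-c["cy"])*d/f,d],-1)
    T=c["extrinsics"];W=P@T[:3,:3].T+T[:3,3];W[d==0]=np.nan
    return W
E
python3 - <<'E'
from h import *
for n in("top","scene"):
    c=np.load(n+"0.npz");W=pts(c);px=c["pixels"].astype(int)
    X,Y,Z=W[...,0],W[...,1],W[...,2]
    print(n,"bench z",np.nanmedian(Z[(abs(Y)<.4)&(X>.3)&(X<.9)&(Z<.02)]))
    roi=(X>.35)&(X<.95)&(Y>-.35)&(Y<.4)
    m=roi&(Z>.07)&(Z<.09)
    m=cv2.morphologyEx(m.astype(np.uint8),cv2.MORPH_OPEN,np.ones((5,5)))
    nn,lab,st,_=cv2.connectedComponentsWithStats(m)
    k=1+np.argmax(st[1:,4]); q=W[lab==k]; print(len(q),"z",np.median(q[:,2]))
    r=cv2.minAreaRect(q[:,:2].astype(np.float32));print("module rect",r)
    B,G,R=px[...,0],px[...,1],px[...,2]
    wh=(lab==k)&(abs(B-R)<60)&(R>140); r=cv2.minAreaRect(W[wh][:,:2].astype(np.float32));print("white",r, W[wh][:,2].mean())
    m=(roi&(Z>.01)).astype(np.uint8); nn,lab,st,_=cv2.connectedComponentsWithStats(m)
    for i in range(1,nn):
        if st[i,4]>60:
            q=W[lab==i];print(i,st[i,:].tolist(),"min",q.min(0).round(3),"max",q.max(0).round(3),"mean",q.mean(0).round(3))
            t=q[q[:,2]>q[:,2].max()-.006];print("   top",t.mean(0).round(4),len(t))
E
```

```text
top bench z -0.0016483680616284913
7820 z 0.07812530782845101
module rect ((0.6196935176849365, 0.034542784094810486), (0.3400665819644928, 0.161961168050766), 84.22541809082031)
white ((0.6196985244750977, 0.03403913974761963), (0.26167017221450806, 0.16088847815990448), 84.35319519042969) 0.07819592891527927
1 [186, 39, 60, 54, 2253] min [0.803 0.255 0.01 ] max [0.95  0.4   0.023] mean [0.876 0.327 0.014]
   top [0.8776 0.3467 0.0195] 110
2 [231, 115, 146, 94, 8893] min [ 0.524 -0.142  0.01 ] max [0.714 0.21  0.085] mean [0.612 0.034 0.075]
   top [0.6165 0.0331 0.0805] 2039
5 [436, 181, 14, 49, 357] min [ 0.498 -0.35   0.01 ] max [ 0.629 -0.324  0.029] mean [ 0.547 -0.338  0.021]
   top [ 0.5434 -0.3402  0.0247] 100
6 [209, 209, 29, 25, 500] min [0.411 0.184 0.01 ] max [0.465 0.237 0.139] mean [0.434 0.205 0.076]
   top [0.4369 0.2116 0.1355] 97
7 [281, 239, 37, 31, 815] min [ 0.35  -0.029  0.012] max [0.418 0.056 0.051] mean [0.382 0.013 0.031]
   top [0.3731 0.0145 0.0468] 50
8 [393, 252, 29, 24, 542] min [ 0.367 -0.275  0.011] max [ 0.422 -0.223  0.103] mean [ 0.392 -0.245  0.0
[... 352 characters left out ...]
8
1 [220, 163, 24, 40, 778] min [ 0.373 -0.28   0.01 ] max [ 0.427 -0.224  0.104] mean [ 0.411 -0.247  0.064]
   top [ 0.3974 -0.252   0.1004] 155
2 [243, 169, 180, 129, 12895] min [ 0.422 -0.143  0.01 ] max [0.718 0.237 0.14 ] mean [0.639 0.048 0.068]
   top [0.4419 0.2105 0.1366] 68
3 [315, 181, 35, 27, 695] min [ 0.35  -0.031  0.01 ] max [0.42  0.054 0.05 ] mean [0.393 0.013 0.03 ]
   top [0.3742 0.0116 0.0471] 71
4 [160, 213, 33, 41, 344] min [ 0.498 -0.35   0.01 ] max [ 0.644 -0.326  0.03 ] mean [ 0.557 -0.338  0.021]
   top [ 0.5475 -0.3408  0.0254] 142
5 [446, 337, 105, 63, 5444] min [0.804 0.253 0.01 ] max [0.928 0.4   0.026] mean [0.866 0.325 0.015]
   top [0.8786 0.354  0.022 ] 268
```

>>> drive_tool --series '[0,0,0,0.0411,0,0,0,0,0,0,0.0411,0,0,0,0,0,0,0.0411,0,0,0,0,0,0,0.0411,0,0,0,0,-0.08,-0.044,0,0,0,0,0,-0.08,-0.044,0,0,0,0,0,-0.08,-0.044,0,0,0,0,0,-0.08,-0.044,0,0,0,0,0,-0.08,-0.044,0,0,0,0,0,-0.08,-0.044,0,0,0,0]'

```text
time_s: 1.15
eef_pos: [0.4096, -0.3433, 0.2313]
ee_rot: [[-0.0, -0.098, -0.995], [-0.0, -0.995, 0.098], [-1.0, 0.0, 0.0]]
ft_force: [0.4, -1.7, -0.8]
opening: -0.0001
```

>>> drive_tool --series '[0,-0.08,-0.044,0,0,0,0,0,-0.08,-0.044,0,0,0,0,0,-0.08,-0.044,0,0,0,0,0,-0.08,-0.044,0,0,0,0,0,-0.08,-0.044,0,0,0,0,0,-0.08,-0.044,0,0,0,0,0,-0.08,-0.044,0,0,0,0,0,0,0,0,0,0,0,0,0,0,0,0,0,0]'

```text
time_s: 2.05
eef_pos: [0.5897, -0.0802, 0.2307]
ee_rot: [[-0.001, -0.095, -0.995], [0.0, -0.995, 0.095], [-1.0, -0.0, 0.001]]
ft_force: [-0.3, -0.7, 0.3]
opening: 0.0001
```

```bash
cat > st.py <<'E'
from plant import observe,capture
from h import *
s=observe();C=np.array([.620,.0335]);a=np.radians(-5.6);ex=np.array([np.cos(a),np.sin(a)]);ey=np.array([-np.sin(a),np.cos(a)])
p=np.array(s["eef_pos"]);R=np.array(s["ee_rot"]);d=p[:2]-C
print("t",round(s["time_s"],2),"tcp",p.round(4),"mod xy mm",(1e3*np.array([d@ex,d@ey])).round(2),"F",np.round(s["ft_force"],2),"M",np.round(s["wrist_torque"],3),"open",round(s["opening"],4))
print("toolx",R[:,0].round(4),"yaw tool y",np.degrees(np.arctan2(R[1,1],R[0,1])).round(2),"joints",np.round(s["joint_pos"],2))
E
python3 - <<'E'
import st
c=st.capture("wrist");st.cv2.imwrite("pics/w1.png",c["pixels"])
E
```

```text
t 2.05 tcp [ 0.5897 -0.0802  0.2307] mod xy mm [ -19.09 -116.15] F [-0.3  -0.72  0.33] M [-0.06   0.053  0.028] open 0.0001
toolx [-9.e-04  3.e-04 -1.e+00] yaw tool y -95.46 joints [ 0.38  0.29 -0.39  1.53  0.11  1.34 -1.69]
```

View pics/w1.png

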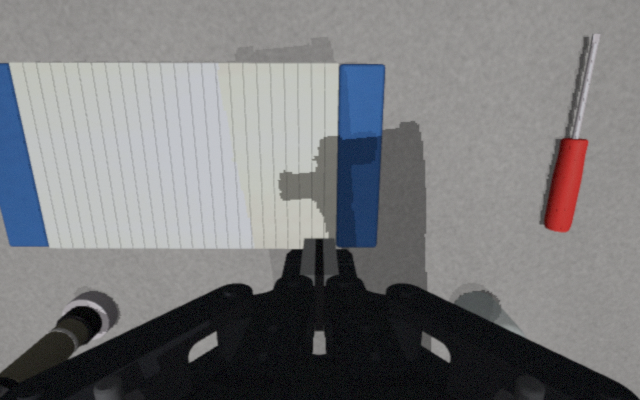

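The module fills the left of the wrist view. The cover runs from about x 10 to 340 px and y 63 to 248 px, and its edges are parallel to the tool axes. The shut tips are at (319,240). Next I'll move above module y = -82 mm and begin probing.

>>> drive_tool --series '[0.06,-0.034,-0.019,0,0,0,0,0.06,-0.034,-0.019,0,0,0,0,0.07,0,0,0,0,0,0,0.07,0,0,0,0,0,0,0,0,0,0,0,0,0,0,0,0,0,0,0,0]'

```text
time_s: 2.7
eef_pos: [0.6115, -0.0508, 0.1021]
ee_rot: [[-0.0, -0.099, -0.995], [-0.001, -0.995, 0.099], [-1.0, 0.001, 0.0]]
ft_force: [0.4, 0.2, 0.5]
opening: 0.0004
```

```bash
python3 st.py
```

```text
t 2.7 tcp [ 0.6115 -0.0508  0.1021] mod xy mm [ -0.2  -84.77] F [0.36 0.25 0.5 ] M [-0.009 -0.054  0.005] open 0.0004
toolx [-4.e-04 -5.e-04 -1.e+00] yaw tool y -95.71 joints [ 0.32  0.44 -0.39  1.62  0.18  1.12 -1.79]
```

>>> drive_tool --series '[0.02,0,0,0,0,0,0,0.02,0,0,0,0,0,0,0,0,0,0,0,0,0,0,0,0,0,0,0,0]'

```text
time_s: 3.1
eef_pos: [0.6118, -0.0494, 0.0815]
ee_rot: [[0.0, -0.097, -0.995], [-0.0, -0.995, 0.097], [-1.0, 0.0, -0.0]]
ft_force: [0.4, -0.1, -0.6]
opening: 0.0
```

>>> drive_tool --series '[0.004,0,0,0,0,0,0,0,0,0,0,0,0,0,0,0,0,0,0,0,0]'

```text
time_s: 3.4
eef_pos: [0.612, -0.0494, 0.0796]
ee_rot: [[0.001, -0.097, -0.995], [-0.0, -0.995, 0.097], [-1.0, 0.0, -0.001]]
ft_force: [0.2, -0.8, 0.7]
opening: 0.0003
```

>>> drive_tool --series '[0.004,0,0,0,0,0,0,0,0,0,0,0,0,0,0,0,0,0,0,0,0]'

```text
time_s: 3.7
eef_pos: [0.612, -0.0493, 0.0775]
ee_rot: [[0.001, -0.097, -0.995], [-0.0, -0.995, 0.097], [-1.0, 0.0, -0.001]]
ft_force: [1.1, 0.1, 2.7]
opening: 0.0001
```

```bash
python3 st.py
```

```text
t 3.7 tcp [ 0.612  -0.0493  0.0775] mod xy mm [  0.1  -83.23] F [1.12 0.13 2.73] M [ 0.005 -0.123  0.057] open 0.0001
toolx [ 5.e-04 -1.e-04 -1.e+00] yaw tool y -95.59 joints [ 0.31  0.46 -0.39  1.64  0.19  1.07 -1.8 ]
```

>>> drive_tool --series '[-0.01,0,0,0,0,0,0,0,-0.048,0,0,0,0,0,0,0,0,0,0,0,0,0.009,0,0,0,0,0,0,0,0,0,0,0,0,0,0,0,0,0,0,0]'

```text
$.series: bad value
```

```bash
python3 st.py
```

```text
t 3.7 tcp [ 0.612  -0.0493  0.0775] mod xy mm [  0.1  -83.23] F [1.12 0.13 2.73] M [ 0.005 -0.123  0.057] open 0.0001
toolx [ 5.e-04 -1.e-04 -1.e+00] yaw tool y -95.59 joints [ 0.31  0.46 -0.39  1.64  0.19  1.07 -1.8 ]
```

>>> drive_tool --series '[-0.01,0,0,0,0,0,0,0,-0.048,0,0,0,0,0,0,0,0,0,0,0,0,0.009,0,0,0,0,0,0,0,0,0,0,0,0,0,0,0,0,0,0,0,0]'

```text
time_s: 4.3
eef_pos: [0.6146, -0.0248, 0.0788]
ee_rot: [[0.001, -0.097, -0.995], [0.001, -0.995, 0.097], [-1.0, -0.001, -0.001]]
ft_force: [-1.7, 5.6, 8.8]
opening: 0.0001
```

```bash
python3 st.py
```

```text
t 4.3 tcp [ 0.6146 -0.0248  0.0788] mod xy mm [  0.34 -58.5 ] F [-1.74  5.62  8.82] M [ 1.018e+00  4.370e-01 -1.000e-03] open 0.0001
toolx [ 0.0014  0.0011 -1.    ] yaw tool y -95.58 joints [ 0.28  0.47 -0.4   1.64  0.2   1.07 -1.84]
```

>>> drive_tool --series '[-0.01,0,0,0,0,0,0,0,0.02,0,0,0,0,0,0,0,0,0,0,0,0,0.01,0,0,0,0,0,0,0,0,0,0,0,0,0,0,0,0,0,0,0,0]'

```text
time_s: 4.9
eef_pos: [0.613, -0.0357, 0.0776]
ee_rot: [[-0.0, -0.098, -0.995], [-0.0, -0.995, 0.098], [-1.0, 0.0, 0.0]]
ft_force: [-1.0, -1.6, 1.0]
opening: 0.0003
```

```bash
python3 st.py
```

```text
t 4.9 tcp [ 0.613  -0.0357  0.0776] mod xy mm [ -0.2  -69.55] F [-0.95 -1.64  1.02] M [-0.27  -0.031  0.036] open 0.0003
toolx [-4.e-04 -3.e-04 -1.e+00] yaw tool y -95.61 joints [ 0.29  0.47 -0.39  1.64  0.2   1.07 -1.82]
```

>>> drive_tool --series '[-0.01,0,0,0,0,0,0,0,-0.04,0,0,0,0,0,0,0,0,0,0,0,0,0.01,0,0,0,0,0,0,0,0,0,0,0,0,0,0,0,0,0,0,0,0]'

```text
time_s: 5.5
eef_pos: [0.6156, -0.0147, 0.0789]
ee_rot: [[0.001, -0.097, -0.995], [0.001, -0.995, 0.097], [-1.0, -0.001, -0.001]]
ft_force: [-2.4, 4.5, 9.8]
opening: -0.0004
```

```bash
python3 st.py
```

```text
t 5.5 tcp [ 0.6156 -0.0147  0.0789] mod xy mm [  0.31 -48.36] F [-2.44  4.53  9.79] M [0.976 0.53  0.02 ] open -0.0004
toolx [ 0.0014  0.0013 -1.    ] yaw tool y -95.56 joints [ 0.26  0.47 -0.4   1.64  0.2   1.07 -1.86]
```

>>> drive_tool --series '[-0.01,0,0,0,0,0,0,0,-0.02,0,0,0,0,0,0,0,0,0,0,0,0,0,0,0,0,0,0,0,0.01,0,0,0,0,0,0,0,0,0,0,0,0,0,0,0,0,0,0,0,0]'

```text
time_s: 6.2
eef_pos: [0.6164, -0.0059, 0.0786]
ee_rot: [[0.001, -0.098, -0.995], [-0.0, -0.995, 0.098], [-1.0, 0.0, -0.001]]
ft_force: [-3.1, -0.1, 9.7]
opening: -0.0
```

```bash
python3 st.py
```

```text
t 6.2 tcp [ 0.6164 -0.0059  0.0786] mod xy mm [  0.28 -39.57] F [-3.08 -0.12  9.7 ] M [ 0.042  0.712 -0.037] open -0.0
toolx [ 9.e-04 -4.e-04 -1.e+00] yaw tool y -95.62 joints [ 0.25  0.47 -0.4   1.64  0.2   1.08 -1.88]
```

>>> drive_tool --series '[-0.01,0,0,0,0,0,0,0,-0.014,0,0,0,0,0,0,0,0,0,0,0,0,0,0,0,0,0,0,0,0.01,0,0,0,0,0,0,0,0,0,0,0,0,0,0,0,0,0,0,0,0]'

```text
time_s: 6.9
eef_pos: [0.6167, 0.0013, 0.0776]
ee_rot: [[-0.0, -0.098, -0.995], [-0.0, -0.995, 0.098], [-1.0, 0.0, 0.0]]
ft_force: [-0.7, 0.5, 1.8]
opening: -0.0001
```

```bash
python3 st.py
```

```text
t 6.9 tcp [0.6167 0.0013 0.0776] mod xy mm [ -0.19 -32.38] F [-0.74  0.48  1.81] M [0.105 0.096 0.055] open -0.0001
toolx [-3.e-04 -1.e-04 -1.e+00] yaw tool y -95.6 joints [ 0.24  0.47 -0.4   1.64  0.2   1.08 -1.89]
```

>>> drive_tool --series '[-0.01,0,0,0,0,0,0,0,-0.014,0,0,0,0,0,0,0,0,0,0,0,0,0,0,0,0,0,0,0,0.01,0,0,0,0,0,0,0,0,0,0,0,0,0,0,0,0,0,0,0,0]'

```text
time_s: 7.6
eef_pos: [0.6174, 0.0083, 0.0777]
ee_rot: [[-0.0, -0.098, -0.995], [-0.0, -0.995, 0.098], [-1.0, 0.0, 0.0]]
ft_force: [0.1, 0.3, 1.2]
opening: 0.0001
```

```bash
python3 st.py
```

```text
t 7.6 tcp [0.6174 0.0083 0.0777] mod xy mm [ -0.14 -25.38] F [0.07 0.31 1.17] M [0.03  0.057 0.026] open 0.0001
toolx [-2.e-04 -1.e-04 -1.e+00] yaw tool y -95.6 joints [ 0.23  0.47 -0.4   1.63  0.21  1.08 -1.9 ]
```

>>> drive_tool --series '[-0.01,0,0,0,0,0,0,0,0.021,0,0,0,0,0,0,0,0,0,0,0,0,0,0,0,0,0,0,0,0.01,0,0,0,0,0,0,0,0,0,0,0,0,0,0,0,0,0,0,0,0]'

```text
time_s: 8.3
eef_pos: [0.6163, -0.0021, 0.0777]
ee_rot: [[-0.0, -0.097, -0.995], [-0.0, -0.995, 0.097], [-1.0, 0.0, 0.0]]
ft_force: [-0.3, -1.6, 1.8]
opening: 0.0
```

```bash
python3 st.py
```

```text
t 8.3 tcp [ 0.6163 -0.0021  0.0777] mod xy mm [ -0.17 -35.75] F [-0.26 -1.58  1.76] M [-0.131  0.094 -0.001] open 0.0
toolx [-2.e-04 -1.e-04 -1.e+00] yaw tool y -95.59 joints [ 0.24  0.47 -0.4   1.64  0.2   1.08 -1.88]
```

>>> drive_tool --series '[-0.01,0,0,0,0,0,0,0,0.056,0,0,0,0,0,0,0,0,0,0,0,0,0,0,0,0,0,0,0,0,0,0,0,0,0,0,0.01,0,0,0,0,0,0,0,0,0,0,0,0,0,0,0,0,0,0,0,0]'

```text
time_s: 9.1
eef_pos: [0.6137, -0.0292, 0.0778]
ee_rot: [[-0.0, -0.097, -0.995], [0.0, -0.995, 0.097], [-1.0, -0.0, 0.0]]
ft_force: [-0.4, 1.2, 1.3]
opening: 0.0003
```

```bash
python3 st.py
```

```text
t 9.1 tcp [ 0.6137 -0.0292  0.0778] mod xy mm [ -0.16 -63.  ] F [-0.41  1.17  1.33] M [ 0.287 -0.022 -0.003] open 0.0003
toolx [-1.e-04  5.e-04 -1.e+00] yaw tool y -95.55 joints [ 0.28  0.47 -0.39  1.64  0.2   1.07 -1.83]
```

>>> drive_tool --series '[-0.01,0,0,0,0,0,0,0,-0.004,0,0,0,0,0,0,0,0,0,0,0,0,0,0,0,0,0,0,0,0.01,0,0,0,0,0,0,0,0,0,0,0,0,0,0,0,0,0,0,0,0]'

```text
time_s: 9.8
eef_pos: [0.6138, -0.0281, 0.0777]
ee_rot: [[-0.0, -0.098, -0.995], [-0.0, -0.995, 0.098], [-1.0, 0.0, 0.0]]
ft_force: [0.2, -0.4, 1.3]
opening: 0.0002
```

```bash
python3 st.py
```

```text
t 9.8 tcp [ 0.6138 -0.0281  0.0777] mod xy mm [ -0.13 -61.89] F [ 0.19 -0.43  1.25] M [-0.037  0.009  0.027] open 0.0002
toolx [-2.e-04 -1.e-04 -1.e+00] yaw tool y -95.6 joints [ 0.28  0.47 -0.39  1.64  0.2   1.07 -1.84]
```

>>> drive_tool --series '[-0.01,0,0,0,0,0,0,0,-0.047,0,0,0,0,0,0,0,0,0,0,0,0,0,0,0,0,0,0,0,0,0,0,0,0,0,0,0.01,0,0,0,0,0,0,0,0,0,0,0,0,0,0,0,0,0,0,0,0]'

```text
time_s: 10.6
eef_pos: [0.6167, -0.0056, 0.0787]
ee_rot: [[0.001, -0.099, -0.995], [-0.001, -0.995, 0.099], [-1.0, 0.001, -0.001]]
ft_force: [-2.7, -1.0, 9.4]
opening: -0.0002
```

```bash
python3 st.py
```

```text
t 10.6 tcp [ 0.6167 -0.0056  0.0787] mod xy mm [  0.53 -39.19] F [-2.72 -0.99  9.4 ] M [-0.229  0.579 -0.032] open -0.0002
toolx [ 1.3e-03 -8.0e-04 -1.0e+00] yaw tool y -95.66 joints [ 0.25  0.47 -0.4   1.64  0.2   1.08 -1.88]
```

>>> drive_tool --series '[-0.08,0,0,0,0,0,0,-0.08,0,0,0,0,0,0,-0.08,0,0,0,0,0,0,-0.08,0,0,0,0,0,1,0,-0.05,0.05,0,0,0,1,0,-0.05,0.05,0,0,0,1,0,-0.05,0.05,0,0,0,1,0,-0.05,0.05,0,0,0,1,0,-0.05,0.05,0,0,0,1,0,-0.05,0.05,0,0,0,1]'

```text
time_s: 11.6
eef_pos: [0.4806, 0.1597, 0.2375]
ee_rot: [[0.0, -0.099, -0.995], [-0.0, -0.995, 0.099], [-1.0, 0.0, -0.0]]
ft_force: [0.7, -0.3, 0.3]
opening: 0.0852
```

>>> drive_tool --series '[0,-0.05,0.05,0,0,0,1,0,-0.05,0.05,0,0,0,1,0,0,0,0,0,0,1,0,0,0,0,0,0,1,0,0,0,0,0,0,1]'

```text
time_s: 12.1
eef_pos: [0.4373, 0.2127, 0.2376]
ee_rot: [[-0.0, -0.099, -0.995], [-0.0, -0.995, 0.099], [-1.0, 0.0, 0.0]]
ft_force: [0.5, 0.1, -0.3]
opening: 0.0854
```

```bash
python3 - <<'E'
import st
for n in("wrist","scene","top"):
    c=st.capture(n);st.cv2.imwrite(f"pics/{n}2.png",c["pixels"]);st.np.savez(n+"2.npz",**c)
    W=st.pts(c);m=(abs(W[...,0]-.438)<.05)&(abs(W[...,1]-.211)<.05)&(W[...,2]<.15)
    from h import np
    for lo,hi in((.135,.15),(.05,.12),(.015,.022)):
        q=W[m&(W[...,2]>lo)&(W[...,2]<hi)]
        if len(q)>10:
            A=np.c_[2*q[:,:2],np.ones(len(q))];s=np.linalg.lstsq(A,(q[:,:2]**2).sum(1),rcond=None)[0]
            print(n,lo,hi,len(q),"mean",q.mean(0).round(4),"bounds",q.min(0).round(4),q.max(0).round(4),"circ",s[:2].round(4),np.sqrt(s[2]+s[:2]@s[:2]).round(4))
E
```

```text
t 12.1 tcp [0.4373 0.2127 0.2376] mod xy mm [-199.27  160.53] F [ 0.54  0.15 -0.27] M [-0.052 -0.018  0.029] open 0.0854
toolx [-0.e+00 -4.e-04 -1.e+00] yaw tool y -95.71 joints [ 0.05  0.06 -0.62  1.78  0.04  1.31 -2.24]
wrist 0.135 0.15 719 mean [0.4369 0.2131 0.1367] bounds [0.4245 0.1997 0.135 ] [0.4486 0.2254 0.1389] circ [0.4367 0.2131] 0.0081
wrist 0.05 0.12 458 mean [0.4504 0.2119 0.0887] bounds [0.4362 0.196  0.0507] [0.4538 0.2298 0.1199] circ [0.4364 0.2132] 0.0168
wrist 0.015 0.022 628 mean [0.448  0.2122 0.019 ] bounds [0.4182 0.1859 0.0157] [0.4643 0.2407 0.022 ] circ [0.4363 0.2132] 0.0247
scene 0.135 0.15 57 mean [0.4415 0.2104 0.137 ] bounds [0.4282 0.1978 0.135 ] [0.4573 0.2248 0.1395] circ [0.4411 0.2105] 0.0094
scene 0.05 0.12 364 mean [0.4504 0.2096 0.0855] bounds [0.4352 0.194  0.0504] [0.4589 0.2279 0.1199] circ [0.4392 0.2109] 0.0154
scene 0.015 0.022 110 mean [0.4528 0.2096 0.019 ] bounds [0.4243 0.184  0.0151] [0.4675 0.2384 0.0218] circ [0.4394 0.2108] 0.0243
top 0.135 0.15 42 mean [0.435  0.2124 0.1368] bounds [0.4242 0.2019 0.1351] [0.4441 0.2235 0.14  ] circ [0.4348 0.2127] 0.0077
top 0.05 0.12 105 mean [0.4313 0.2009 0.0853] bounds [0.4204 0.1953 0.0502] [0.4503 0.2172 0.1199] circ [0.4376 0.2124] 0.0165
top 0.015 0.022 109 mean [0.4319 0.2026 0.0185] bounds [0.4107 0.1844 0.0151] [0.4646 0.2367 0.022 ] circ [0.4377 0.2126] 0.0245
```

View pics/wrist2.png

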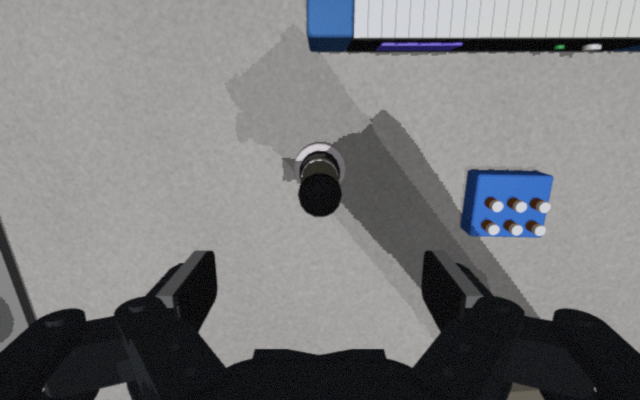

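The microscope's cap is at (320,196), centred between the open fingers. Its measured axis (0.4365, 0.213) agrees with the TCP to within 1 mm, so I'll descend and grip.

>>> drive_tool --series '[0.07,0,0.001,0,0,0,1,0.07,0,0,0,0,0,1,0.07,0,0,0,0,0,1,0.06,0,0,0,0,0,1,0.04,0,0,0,0,0,1,0.014,0,0,0,0,0,1,0,0,0,0,0,0,1]'

```text
time_s: 12.95
eef_pos: [0.436, 0.2135, 0.0752]
ee_rot: [[-0.002, -0.098, -0.995], [-0.0, -0.995, 0.098], [-1.0, 0.001, 0.001]]
ft_force: [0.3, -0.3, 1.5]
opening: 0.0853
```

>>> drive_tool --series '[0,0,0,0,0,0,0,0,0,0,0,0,0,0,0,0,0,0,0,0,0,0,0,0,0,0,0,0,0,0,0,0,0,0,0,0,0,0,0,0,0,0,0,0,0,0,0,0,0]'

```text
time_s: 13.65
eef_pos: [0.4366, 0.2136, 0.0766]
ee_rot: [[0.001, -0.098, -0.995], [-0.001, -0.995, 0.098], [-1.0, 0.001, -0.001]]
ft_force: [-1.5, -3.9, 6.4]
opening: 0.0329
```

```bash
python3 st.py
```

```text
t 13.65 tcp [0.4366 0.2136 0.0766] mod xy mm [-200.06  161.35] F [-1.52 -3.94  6.44] M [-0.622  0.346 -0.012] open 0.0329
toolx [ 1.1e-03 -7.0e-04 -1.0e+00] yaw tool y -95.63 joints [ 0.01  0.24 -0.61  1.97  0.16  0.98 -2.35]
```

>>> drive_tool --series '[-0.02,0,0,0,0,0,0,-0.04,0,0,0,0,0,0,-0.05,0,0,0,0,0,0,-0.06,0,0,0,0,0,0,-0.05,0,0,0,0,0,0,-0.02,0,0,0,0,0,0,0,0,0,0,0,0,0]'

```text
time_s: 14.35
eef_pos: [0.4363, 0.2142, 0.1965]
ee_rot: [[0.001, -0.097, -0.995], [0.0, -0.995, 0.097], [-1.0, -0.0, -0.001]]
ft_force: [-0.2, 0.4, -9.0]
opening: 0.0325
```

```bash
python3 - <<'E'
import st
c=st.capture("scene");st.cv2.imwrite("pics/scene3.png",st.cv2.resize(c["pixels"][80:240,320:520],None,fx=4,fy=4)[:600])
E
```

```text
t 14.35 tcp [0.4363 0.2142 0.1965] mod xy mm [-200.5   161.88] F [-0.23  0.39 -8.98] M [0.027 0.023 0.004] open 0.0325
toolx [ 1.3e-03  2.0e-04 -1.0e+00] yaw tool y -95.59 joints [ 0.05  0.09 -0.62  1.84  0.06  1.23 -2.26]
```

View pics/scene3.png

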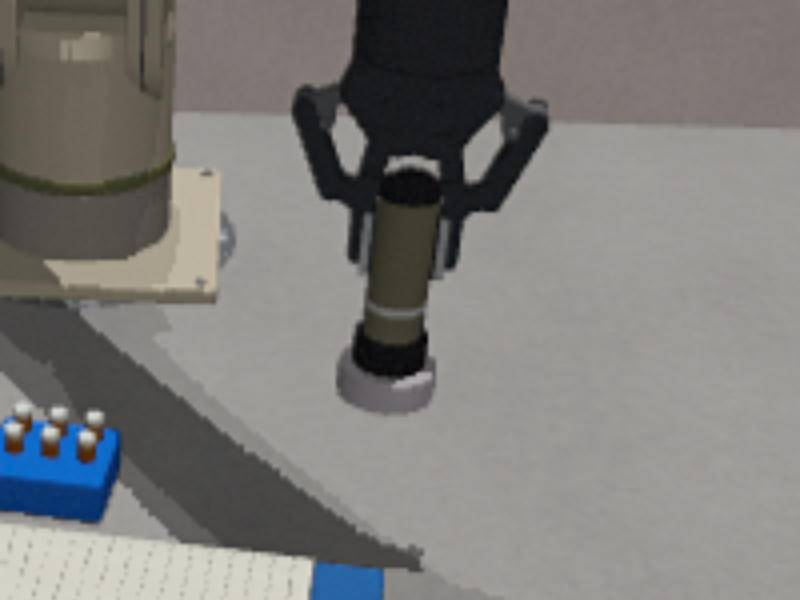

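The microscope is held and clear of the bench, with the cap at (410,185) and the foot at (387,385) in the crop. Its slant is about what perspective gave before the lift. I'll carry it over, then check the tilt.

>>> drive_tool --series '[0,0.02,-0.02,0,0,0,0,0,0.05,-0.047,0,0,0,0,0,0.05,-0.047,0,0,0,0,0,0.05,-0.047,0,0,0,0,0,0.05,-0.047,0,0,0,0,0,0.05,-0.047,0,0,0,0,0,0.05,-0.047,0,0,0,0,0,0.05,-0.047,0,0,0,0,0,0.035,-0.035,0,0,0,0,0,0.017,-0.017,0,0,0,0]'

```text
time_s: 15.4
eef_pos: [0.6153, -0.0194, 0.193]
ee_rot: [[-0.004, -0.101, -0.995], [-0.001, -0.995, 0.101], [-1.0, 0.002, 0.003]]
ft_force: [0.6, -1.2, -8.9]
opening: 0.0326
```

>>> drive_tool --series '[0,0,0,0,0,0,0,0,0,0,0,0,0,0,0,0,0,0,0,0,0,0,0,0,0,0,0,0]'

```text
time_s: 15.8
eef_pos: [0.6146, -0.0145, 0.1957]
ee_rot: [[-0.0, -0.096, -0.995], [0.0, -0.995, 0.096], [-1.0, -0.0, 0.0]]
ft_force: [0.6, -0.5, -8.1]
opening: 0.0328
```

```bash
cat > tilt.py <<'E'
import st,sys
from h import *
from scipy.optimize import least_squares
p=st.p; zb=float(sys.argv[1])   # foot underside height
cx,cy=float(sys.argv[2]),float(sys.argv[3])
for n in("scene","top","wrist"):
    c=st.capture(n);st.cv2.imwrite(f"pics/{n}_{sys.argv[4]}.png",c["pixels"]);W=pts(c)
    near=(np.hypot(W[...,0]-cx,W[...,1]-cy)<.04)
    px=c["pixels"].astype(int);z=W[...,2]-zb
    col=(px[...,1]-px[...,0]>8)&(px.max(-1)<140)   # olive
    q=W[near&(z>.045)&(z<.120)&col]
    f=W[near&(z>.003)&(z<.017)]
    print(n,"barrel",len(q),"foot",len(f))
    def fit(q,r,axis):
        z0=zb+.06
        fun=lambda v:np.hypot(q[:,0]-v[0]-v[2]*(q[:,2]-z0),q[:,1]-v[1]-v[3]*(q[:,2]-z0))-r
        return least_squares(fun,[cx,cy,0,0],loss="soft_l1",f_scale=.001)
    if len(q)>40:
        s=fit(q,.017,1);b=s.x;print("  axis@60mm",b[:2].round(4),"tilt deg x,y",np.degrees(b[2:]).round(2),"rms",np.sqrt(np.mean(s.fun**2)).round(5))
    if len(f)>40:
        g=least_squares(lambda v:np.hypot(f[:,0]-v[0],f[:,1]-v[1])-.028,[cx,cy],loss="soft_l1",f_scale=.001);d=g.x-st.C
        print("  foot c",g.x.round(4),"mod mm",(1e3*np.array([d@st.ex,d@st.ey])).round(1))
E
python3 tilt.py 0.1205 0.6152 -0.0156 a
```

```text
t 15.8 tcp [ 0.6146 -0.0145  0.1957] mod xy mm [ -0.66 -48.31] F [ 0.59 -0.5  -8.08] M [0.03  0.045 0.005] open 0.0328
toolx [-3.e-04  1.e-04 -1.e+00] yaw tool y -95.51 joints [ 0.28  0.36 -0.42  1.52  0.15  1.29 -1.82]
scene barrel 454 foot 150
  axis@60mm [ 0.6154 -0.0162] tilt deg x,y [0.13 0.65] rms 0.00106
  foot c [ 0.6152 -0.0168] mod mm [  0.1 -50.5]
top barrel 0 foot 0
wrist barrel 646 foot 473
  axis@60mm [ 0.6147 -0.0145] tilt deg x,y [0.18 0.56] rms 0.00025
  foot c [ 0.6142 -0.0156] mod mm [ -0.9 -49.4]
```

>>> drive_tool --series '[0.02,0,0,0,0,0,0,0.03,0,0,0,0,0,0,0.018,0,0,0,0,0,0,0.006,0,0,0,0,0,0,0,0,0,0,0,0,0,0,0,0,0,0,0,0]'

```text
time_s: 16.55
eef_pos: [0.6153, -0.0155, 0.1591]
ee_rot: [[0.001, -0.098, -0.995], [0.0, -0.995, 0.098], [-1.0, -0.0, -0.001]]
ft_force: [-0.3, -0.8, -8.4]
opening: 0.0328
```

>>> drive_tool --series '[0.003,0,0,0,0,0,0,0,0,0,0,0,0,0,0,0,0,0,0,0,0]'

```text
time_s: 16.85
eef_pos: [0.6152, -0.0155, 0.1575]
ee_rot: [[0.0, -0.098, -0.995], [-0.0, -0.995, 0.098], [-1.0, 0.0, -0.0]]
ft_force: [-0.1, -0.3, -9.6]
opening: 0.0331
```

```bash
python3 st.py
```

```text
t 16.85 tcp [ 0.6152 -0.0155  0.1575] mod xy mm [-2.000e-02 -4.926e+01] F [-0.05 -0.31 -9.64] M [0.061 0.06  0.01 ] open 0.0331
toolx [ 4.e-04 -1.e-04 -1.e+00] yaw tool y -95.6 joints [ 0.28  0.39 -0.41  1.57  0.16  1.22 -1.83]
```

>>> drive_tool --series '[0.002,-0.0015,0,0,0,0,0,0,0,0,0,0,0,0,0,0,0,0,0,0,0]'

```text
time_s: 17.15
eef_pos: [0.6152, -0.0147, 0.1564]
ee_rot: [[0.0, -0.097, -0.995], [0.0, -0.995, 0.097], [-1.0, -0.0, -0.0]]
ft_force: [-0.1, 0.1, -8.8]
opening: 0.0326
```

>>> drive_tool --series '[0.002,0,0,0,0,0,0,0,0,0,0,0,0,0,0,0,0,0,0,0,0]'

```text
time_s: 17.45
eef_pos: [0.6153, -0.0147, 0.1558]
ee_rot: [[0.001, -0.097, -0.995], [-0.0, -0.995, 0.097], [-1.0, -0.0, -0.001]]
ft_force: [-0.8, 0.0, -3.5]
opening: 0.0327
```

```bash
python3 st.py
```

```text
t 17.45 tcp [ 0.6153 -0.0147  0.1558] mod xy mm [  0.05 -48.45] F [-0.84  0.01 -3.5 ] M [0.139 0.365 0.048] open 0.0327
toolx [ 6.e-04 -0.e+00 -1.e+00] yaw tool y -95.59 joints [ 0.28  0.39 -0.41  1.57  0.17  1.22 -1.84]
```

>>> drive_tool --series '[0.001,0,0,0,0,0,0,0,0,0,0,0,0,0,0,0,0,0,0,0,0]'

```text
time_s: 17.75
eef_pos: [0.6154, -0.0147, 0.1554]
ee_rot: [[0.001, -0.097, -0.995], [-0.0, -0.995, 0.097], [-1.0, 0.0, -0.001]]
ft_force: [-1.5, 0.6, 1.1]
opening: 0.0329
```

```bash
python3 tilt.py 0.079 0.6152 -0.0152 b
```

```text
t 17.75 tcp [ 0.6154 -0.0147  0.1554] mod xy mm [  0.12 -48.47] F [-1.5   0.61  1.09] M [ 0.128  0.572 -0.06 ] open 0.0329
toolx [ 8.e-04 -1.e-04 -1.e+00] yaw tool y -95.6 joints [ 0.28  0.39 -0.41  1.57  0.17  1.21 -1.84]
scene barrel 413 foot 146
  axis@60mm [ 0.616  -0.0165] tilt deg x,y [0.15 0.5 ] rms 0.0011
  foot c [ 0.6159 -0.0167] mod mm [  0.8 -50.4]
top barrel 0 foot 0
wrist barrel 636 foot 286
  axis@60mm [ 0.6151 -0.0144] tilt deg x,y [0.24 0.77] rms 0.00025
  foot c [ 0.615  -0.0148] mod mm [ -0.3 -48.6]
```

>>> drive_tool --series '[0,0,0,0,0,0,1,0,0,0,0,0,0,1,0,0,0,0,0,0,1,0,0,0,0,0,0,1,0,0,0,0,0,0,1,0,0,0,0,0,0,1]'

```text
time_s: 18.5
eef_pos: [0.6152, -0.0148, 0.1548]
ee_rot: [[0.0, -0.098, -0.995], [-0.0, -0.995, 0.098], [-1.0, 0.0, -0.0]]
ft_force: [-0.1, 0.3, -0.2]
opening: 0.085
```

```bash
python3 tilt.py 0.079 0.6152 -0.0152 c
```

```text
t 18.5 tcp [ 0.6152 -0.0148  0.1548] mod xy mm [ -0.05 -48.58] F [-0.07  0.31 -0.2 ] M [-0.035  0.01  -0.012] open 0.085
toolx [ 2.e-04 -1.e-04 -1.e+00] yaw tool y -95.6 joints [ 0.28  0.39 -0.41  1.57  0.17  1.21 -1.84]
scene barrel 439 foot 149
  axis@60mm [ 0.6158 -0.0169] tilt deg x,y [0.3  0.19] rms 0.0011
  foot c [ 0.616  -0.0169] mod mm [  0.9 -50.6]
top barrel 0 foot 0
wrist barrel 562 foot 284
  axis@60mm [ 0.615  -0.0149] tilt deg x,y [0.11 0.06] rms 0.00025
  foot c [ 0.6149 -0.0149] mod mm [ -0.3 -48.7]
```

View pics/wrist_c.png

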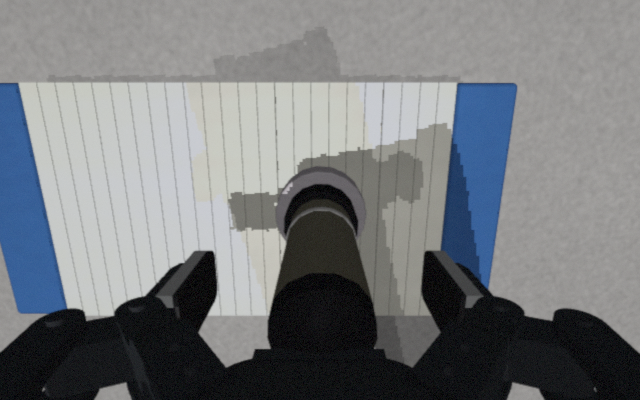

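The microscope is released and stands free. Its foot is at about (320,215) on the white cover, well clear of the blue caps, and the open fingers are clear at (200,280) and (440,280). The tilt is about 0.1–0.3°. I'll retreat straight up.

>>> drive_tool --series '[-0.03,0,0,0,0,0,1,-0.06,0,0,0,0,0,1,-0.07,0,0,0,0,0,1,-0.07,0,0,0,0,0,1,-0.06,0,0,0,0,0,1,0,0,0.06,0,0,0,1,0,0,0.08,0,0,0,1,0,0,0.08,0,0,0,1,0,0,0,0,0,0,1,0,0,0,0,0,0,1]'

```text
time_s: 19.65
eef_pos: [0.5056, -0.0041, 0.3015]
ee_rot: [[0.003, -0.098, -0.995], [-0.001, -0.995, 0.098], [-1.0, 0.001, -0.003]]
ft_force: [0.2, -0.4, 0.0]
opening: 0.0857
```

```bash
python3 tilt.py 0.079 0.6152 -0.0152 d; python3 - <<'E'
import cv2
a=cv2.imread("pics/scene_d.png");cv2.imwrite("pics/sd.png",cv2.resize(a[110:310,220:440],None,fx=3,fy=3))
E
```

```text
t 19.65 tcp [ 0.5056 -0.0041  0.3015] mod xy mm [-110.2   -48.57] F [ 0.16 -0.38  0.01] M [-0.032  0.023  0.033] open 0.0857
toolx [ 0.0026 -0.0011 -1.    ] yaw tool y -95.6 joints [ 0.34  0.06 -0.44  1.64  0.03  1.44 -1.77]
scene barrel 436 foot 143
  axis@60mm [ 0.6159 -0.017 ] tilt deg x,y [-0.23  0.06] rms 0.00105
  foot c [ 0.6159 -0.0169] mod mm [  0.8 -50.5]
top barrel 0 foot 0
wrist barrel 17 foot 34
```

View pics/sd.png

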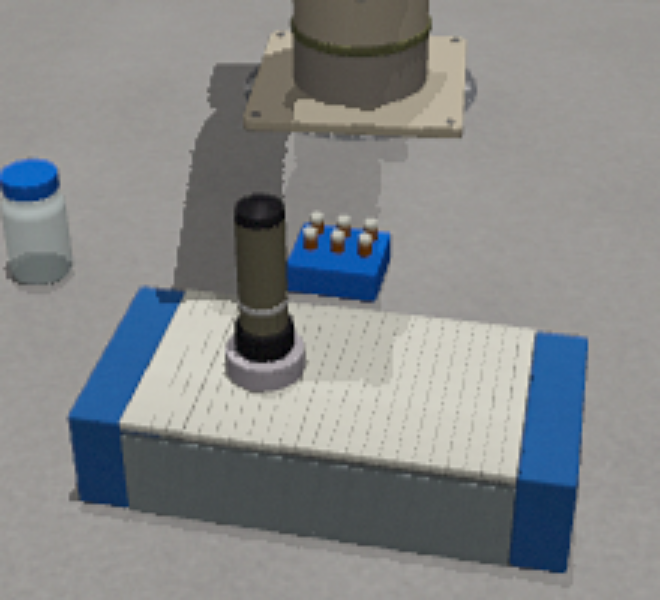

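View pics/top_d.png

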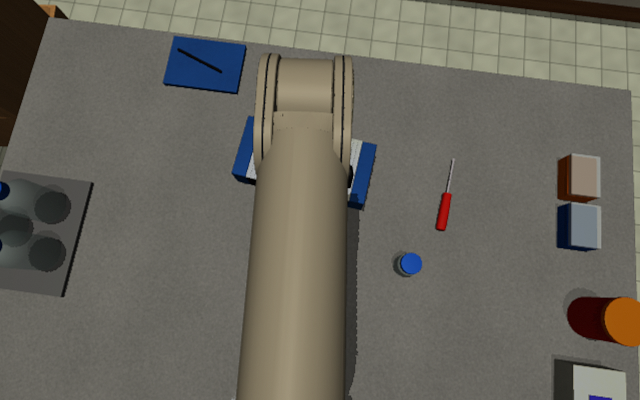

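The scene crop shows the microscope upright at (262,290) with its whole foot on the white cover and no visible sag. In the top view the jar (408,264) and screwdriver (446,195) are where they were, and the rack in the scene crop (340,260) looks undisturbed. I'll hand the job in.

```bash
python3 -c "
from plant import close_job
print(close_job())"
```

```text
the job is handed in; nothing more can be done
None
```

The microscope is parked upright on the white cover, over the land that felt stiff, and the job is handed in at about 19.7 s on the robot's clock.

**Finding the brace:** I pressed the cover gently with the shut fingertips, with no reading above about 10 N. It felt stiff from about y = -60 to -38 mm and soft on both sides. That points to a single stiff land centred near y = -49.5 mm; the presses alone put its centre between -50.5 and -47.1 mm.

**Placing:** I gripped the barrel with the jaws along the module's y, carried it over and set it down. The cover took the microscope's full weight within about 2 mm of travel, as it should over the brace. I then released it and moved the arm clear.

**Last checks:**
- **Tilt:** about 0.2° in the last scene-camera fit, and about 0.1° in the wrist view just after release.
- **Foot position:** within 1 mm of midway between front and back, and wholly on the white cover.
- **Disagreement:** the cameras differ by about 2 mm on the foot's y (wrist -48.7 mm, scene -50.5 mm). That matches their calibration error, and both readings fall on the stiff land.
- **Bystanders:** the jar and screwdriver were where they began in the top view. The arm hid the rack and the microscope there, so the rack was checked only by eye in the scene view, where it looked undisturbed.

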